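# Clear the meter off the parts bin and stand the big capacitor inside

### The job

The multimeter has been left lying across the deep orange parts bin: lift it off and set it down gently, flat and face up, in the middle of the blue mat. Then take the big blue capacitor can and stand it upright inside the orange bin; the bin's false floor may be at any height, so lower the can slowly until you feel it touch down before letting go, neither dropping it nor pressing it hard, and never let it tip over. Leave the other things on the bench where they are.

Things in the scene. Friction and masses are not known exactly. Their poses are not given: they have to be found in the camera images.
- bin: Orange open bin, fixed: outside 125 mm (its x) by 170 mm (its y), 130 mm high, walls 5 mm (mouth 115 by 160). Origin: centre of its underside on the bench; z up. A flat grey false floor fills the whole bottom; its top lies 30 to 80 mm above the bench, different every time and not reported; it is lightly sprung (gives 1 mm per 4 N).
- meter: Multimeter, teal case, black face, grey dial, pale display: 175 mm long (its x), 66 mm wide (its y), 36 mm thick (central dial, 38 mm across, to 45 mm), 0.25 to 0.5 kg. Origin: centre of its underside; z out of its face. Starts face up on the bin's rims, its length roughly along the bin's short side, within about 15 mm of the bin's centre.
- mat: Blue rectangular mat fixed to the bench, 220 mm (its x) by 150 mm (its y), 3 mm thick. Origin at the centre of its underside.
- cap: Big capacitor can, blue sleeve with two silver bands and a domed top, 58 mm diameter, 105 mm tall (straight side up to 90 mm), 0.28 to 0.56 kg, standing upright on the bench. Origin at the centre of its underside; z along its axis, up.
- spool: Bystander: solder spool standing on end, 60 mm diameter, 50 mm high. Origin at the centre of its underside.
- driver: Bystander: screwdriver with a red handle lying on the bench, 180 mm long along its x. Origin at the underside near its middle.
- spray: Bystander: red spray can with a paper label, upright, 52 mm diameter, 150 mm high. Origin at the centre of its underside.
- heatsink: Bystander: dark finned heat sink, 60 by 90 mm (x, y), 36 mm high, fins up. Origin at the centre of its underside.
- tape: Bystander: yellow tape roll lying flat, 90 mm diameter, 24 mm high. Origin at the centre of its underside.
Not all that is in view belongs to the job. What is shaped like the meter but pink is not meant.

How it is judged:
On the way, in this order (a step that is already met when the one before it is completed fails the run):
1. the meter lies flat and face up in the middle of the mat, let go (x of meter in the frame of mat between -0.045 and 0.045 m and y of meter in the frame of mat between -0.045 and 0.045 m and height (world z) of meter below 0.012 m and angle between meter's own z axis and vertical below 0.12 rad and linear speed of meter below 0.03 m/s and contact force between meter and the fingers below 0.1 N), for 0.2 s.
2. the capacitor stands upright inside the bin, let go (x of cap in the frame of bin between -0.04 and 0.04 m and y of cap in the frame of bin between -0.065 and 0.065 m and z of cap in the frame of bin between 0.02 and 0.095 m and angle between cap's own z axis and vertical below 0.12 rad and linear speed of cap below 0.03 m/s and contact force between cap and the fingers below 0.1 N), for 0.2 s.
At the end, for the whole second after the job is handed in: The capacitor stands upright (within 0.12 rad) in the orange bin, its underside 20 to 95 mm above the bin's underside, and the meter lies flat and face up (within 0.12 rad) on the blue mat, its centre within 45 mm of the mat's centre along each mat axis; both at rest and let go (all of step 1 and all of step 2); the robot touches nothing.
It fails at once if the capacitor drops or is lowered fast inside the bin (over 0.3 m/s with its underside 30 mm or more below the rim) (horizontal distance between cap and bin below 0.09 m and z of cap in the frame of bin below 0.1 m and linear speed of cap above 0.3 m/s).
It fails at once if the capacitor is pressed on the bin or its false floor with over 30 N (contact force between cap and bin above 30 N).
It fails at once if the capacitor tips by more than 0.7 rad (angle between cap's own z axis and vertical above 0.7 rad).
It fails at once if the meter drops (over 0.4 m/s within 50 mm of the bench) or turns on its side ((height (world z) of meter below 0.05 m and linear speed of meter above 0.4 m/s) or angle between meter's own z axis and vertical above 1 rad).
It fails at once if a bystander is moved by more than 30 mm (distance of any of spool, driver, spray, heatsink, tape from where it was at the start of the episode above 0.03 m).
It also fails if it takes over 64 s, if anything falls off the work surface, if the arm or the gripper's body presses on something with over 40 N, if the wrist force passes 120 N, or if a joint passes its speed limit or range.

### The arm

A 6-joint arm with a two-finger parallel gripper is mounted at the origin on the work surface. World frame = base frame: x ahead of the robot, y to its left, z up, the work surface at z = 0. Lengths are in m, angles in rad, forces in N, time in s.
With the tool pointing down it reaches from about 0.35 to 0.775 m from the base axis. Payload 5.5 kg.
Tool frame: the origin (TCP) lies between the finger pads; the fingertips stand 19 mm ahead of it and the grasp point (between the pads) is the TCP; z points along the fingers, y is the line along which they close (so a half turn about z gives the same grasp; the last joint's range is limited). The gripper opens to 85 mm and grips with 20 to 120 N. Pads are 22 mm wide; open, the fingers measure 114 mm over their backs; the gripper's body (76 mm by 85 mm) begins 54 mm behind the grasp point. The pads swing forward as they close: fully open they stand 13 mm farther back than shut.
Start: joints at [-1.293, 0.313, 0.046, 1.304, 0, 1.431], TCP at [0.233, -0.526, 0.25] pointing down, gripper open.
Joint ranges: [-2.76, 2.76], [-0.86, 1.69], [-1.03, 1.26], [-2.2, 2.34], [-1.47, 1.5], [-3.14, 3.14]. Speed limits (rad/s): [2.57, 2.57, 3.14, 3.14, 3.14, 3.14].

### API

Orientations are given as a unit quaternion [w, x, y, z].
In Python, from workcell import env gives the robot as it stands.
- The arm moves only by the shell command python3 -m pendant 'ROWS' [FORCE]. ROWS is JSON, a list of rows, each an object with "travel": the shift along the tool's x, y, z scaled (see below), a list of three; "rot": the turn, a rotation vector about the tool's x, y, z scaled (see below), a list of three; "fingers": the opening, from -1 (shut) to 1 (fully open). In form: [{"travel": [dx, dy, dz], "rot": [wx, wy, wz], "fingers": fingers}, ...]. A call has 1 to 10 rows; each row is the pose to reach, as a shift and turn from the pose commanded when the call began, along the tool's axes at that moment; what a row does not reach only later rows make up. The controller multiplies each number of a shift by 0.12 m and each number of a turn by 60 degrees. A row lasts 1/10 s, in which the tool goes at most 50 mm and 8.59 degrees, less where a joint would pass 70% of its speed; a pose out of reach is approached as far as the arm can. A call with a number of a shift or a turn outside -1 to 1 is refused whole. A call with a gripper value outside its range is refused whole. The fingers move at their own pace and stop on an object; FORCE is the grip in N (left out, the last holds). Time passes only in rows, so rows that repeat a pose let the fingers close. It gives the time, the measured TCP pose, the force, the opening and the grip force at its end, in the units of the state.
- env.get_state(): the state, without advancing time (a new reading comes with each control period).
- env.read_camera(name): name is "scene" or "side" or "wrist"; returns (picture, depth): 384x512x3 uint8, blue, green, red; 384x512 float32, m along the optical axis (not along the pixel's ray), 0 where there is no reading.
- env.camera_model(name): a dict with "fovy" (degrees; the focal length in pixels is half the picture's height over the tangent of half this angle, whatever the lens; pixels are square), "cx", "cy" (the principal point, pixels), "rvec" (rotation vector, rad) and "tvec" (3), from world to camera coordinates, as OpenCV has them; the wrist camera has in their place "T_tool_cam" (4x4, takes a point from camera to tool coordinates, whose origin is the TCP and whose axes are the flange's). Camera axes: x right, y down, z forward; pixel columns grow to the right and rows downward; lengths in m; the calibration is good to about 2 mm. The wrist camera is an equidistant fisheye: a pixel r from the principal point sees the ray r / f radians off the axis. A picture is of the moment at which its call begins: read the wrist's pose just before it. camera_model takes no time and is no camera call.
- env.hand_in(): hands the job in; it is judged then, once.
Trained networks look in the newest picture that a camera, given by its name, has taken for a name from the list of things; names that differ only in an ending like _2 or _b are one class to them, and where a whole thing is asked for, a point or a joint stands for the part that bears it (a point fixed in the world has none). Each returns a list of dicts, best first, with "conf" (0 to 1); they miss things now and then, are a little off and sometimes report something else, mostly with a low value. They report only what shows in the picture. A call takes as long as a camera call. They do not tell look-alikes from the thing itself.
- env.outline_of(camera, target): "mask" (384x512 bool, what is visible of it) and "xy" ([column, row] in pixels, amid what is visible of it).
The state is a dict: "clock": time; "joint_pos": joint angles; "qvel": joint speeds; "tau": joint torques, N m; "tcp_pos": TCP position; "orientation": TCP orientation; "wrist_force": force on the tool from outside, world axes, zero at the start; "ft_torque": the same for the moment, N m; "finger_gap": finger opening in m; "grip_force": force on a finger pad.
Only numpy, scipy, OpenCV 4.12 (cv2) and the standard library are available. Lean on these libraries where they do the work, as an engineer would, in place of code of your own. Each camera call takes 0.05 s, during which the arm holds its last target. There are 200 camera calls.

## Working session

There is one attempt and no reset: what is moved stays moved. The work goes in short steps, Python scripts to look and compute and a shell command to move; the robot and the scene stay as the last step left them, time stands still between calls to the robot, and variables do not carry over. Pictures are saved under pics/ and viewed, at most 10 in all, crops included, and the job is handed in when it is done.

```bash
ls; mkdir -p pics; cat > h.py <<'E'
import numpy as np, cv2
from scipy.spatial.transform import Rotation as R
from workcell import env
def cloud(name, depth, st=None):
    m=env.camera_model(name); h,w=depth.shape
    f=h/2/np.tan(np.radians(m["fovy"])/2)
    u,v=np.meshgrid(np.arange(w),np.arange(h))
    x=(u-m["cx"])/f; y=(v-m["cy"])/f
    if name=="wrist":
        r=np.hypot(x,y)+1e-9; k=np.tan(r)/r; x,y=x*k,y*k
    P=np.stack([x*depth,y*depth,depth],-1)
    if name=="wrist":
        T=np.array(m["T_tool_cam"]); P=P@T[:3,:3].T+T[:3,3]
        q=st["orientation"]; return P@R.from_quat([q[1],q[2],q[3],q[0]]).as_matrix().T+np.array(st["tcp_pos"])
    Rm=cv2.Rodrigues(np.array(m["rvec"],float))[0]
    return (P-np.array(m["tvec"]).ravel())@Rm
E
python3 - <<'E'
from h import *
np.set_printoptions(precision=3,suppress=True)
ims=[]
for c in ["scene","side"]:
    im,d=env.read_camera(c); P=cloud(c,d); ims.append(im)
    for t in ["bin","meter","mat","cap","spool","driver","spray","heatsink","tape"]:
        for o in env.outline_of(c,t)[:2]:
            k=o["mask"]&(d>0); p=P[k]
            if len(p)<5: continue
            top=p[p[:,2]>np.percentile(p[:,2],95)-0.006]
            r=cv2.minAreaRect((p[:,:2]*1000).astype(np.float32))
            print(c,t,round(o["conf"],2),np.array(o["xy"]),"z95",np.percentile(p[:,2],[5,50,95]),"topmean",top.mean(0),"rect",np.round(r[0]),np.round(r[1]),round(r[2]),len(p))
    cv2.imwrite(f"pics/{c}0.png",im)
print({k:np.array(v) for k,v in env.get_state().items()})
E
```

```text
pics
scene bin 0.72 [202.9 198. ] z95 [0.012 0.067 0.129] topmean [ 0.541 -0.237  0.128] rect [ 476. -247.] [178. 244.] 75 1717
scene meter 0.57 [191.  173.9] z95 [0.136 0.164 0.171] topmean [ 0.541 -0.27   0.168] rect [ 464. -285.] [333. 143.] 2 886
scene meter 0.52 [188.6 153.4] z95 [0.02  0.036 0.043] topmean [ 0.283 -0.397  0.04 ] rect [ 260. -421.] [176.  69.] 44 282
scene mat 0.87 [264.9 224.6] z95 [-0.001  0.002  0.006] topmean [ 0.565 -0.004  0.003] rect [556.  -3.] [153. 230.] 90 1828
scene cap 0.78 [345.2 231.4] z95 [0.007 0.071 0.104] topmean [0.578 0.291 0.102] rect [557. 293.] [99. 62.] 1 472
scene driver 0.72 [242.5 272.2] z95 [0.012 0.021 0.026] topmean [ 0.801 -0.014  0.024] rect [753.  -5.] [ 23. 182.] 81 220
scene spray 0.88 [139.7 198.5] z95 [0.001 0.091 0.15 ] topmean [ 0.618 -0.461  0.148] rect [ 547. -520.] [244.  62.] 41 578
scene heatsink 0.61 [241.4 180.4] z95 [-0.003  0.007  0.036] topmean [ 0.361 -0.139  0.034] rect [ 340. -147.] [100.  98.] 15 341
scene tape 0.69 [391.1 266.3] z95 [-0.     0.019  0.026] topmean [0.63  0.458 0.024] rect [623. 456.] [ 88. 10
[... 1228 characters left out ...]
e tape 0.58 [135.  293.8] z95 [0.005 0.021 0.026] topmean [0.62  0.462 0.023] rect [624. 459.] [89. 88.] 41 477
side tape 0.16 [203.7 176.2] z95 [-0.002  0.018  0.026] topmean [ 0.793 -0.011  0.023] rect [760. -17.] [ 43. 196.] 83 218
{'clock': array(1.), 'joint_pos': array([-1.293,  0.313,  0.046,  1.304,  0.   ,  1.431]), 'qvel': array([-0.   ,  0.001,  0.001,  0.001, -0.002,  0.   ]), 'tau': array([  0.001, -48.047,  29.882,   0.   ,  -0.   ,  -0.   ]), 'tcp_pos': array([ 0.233, -0.526,  0.25 ]), 'orientation': array([0.   , 0.978, 0.207, 0.   ]), 'wrist_force': array([-0.591,  0.118, -0.343]), 'ft_torque': array([0.034, 0.019, 0.01 ]), 'grip_force': array(0.), 'finger_gap': array(0.085)}
```

View pics/scene0.png

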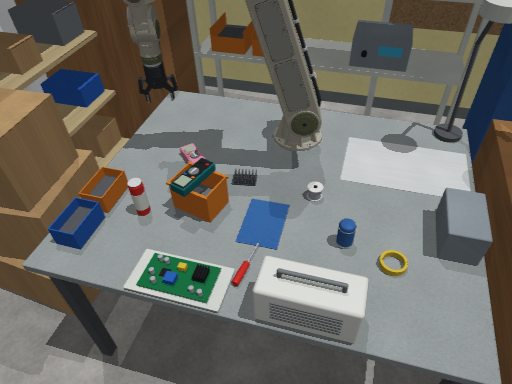

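View pics/side0.png

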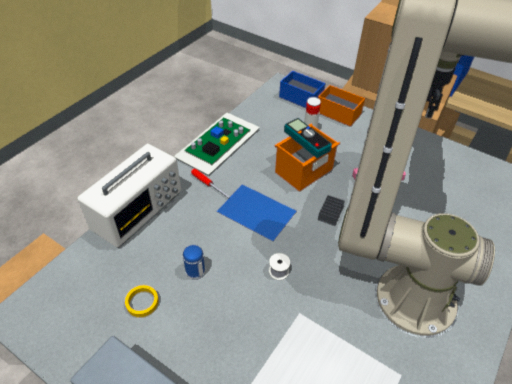

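The scene view shows the teal meter on the orange bin at (193,176), the pink look-alike at (190,155), the mat at (264,224) and the cap at (346,232). The side view agrees. Next I'll refine the poses.

```bash
python3 - <<'E'
from h import *
np.set_printoptions(precision=4,suppress=True)
def rect(p): 
    r=cv2.minAreaRect((p[:,:2]*1000).astype(np.float32)); return np.round(r[0],1),np.round(r[1],1),round(r[2],1),len(p)
A={k:[] for k in "mbtc"}
for c in ["scene","side"]:
    im,d=env.read_camera(c); P=cloud(c,d); z=P[...,2]; ok=d>0
    hsv=cv2.cvtColor(im,cv2.COLOR_BGR2HSV).astype(int); H,S,V=hsv[...,0],hsv[...,1],hsv[...,2]
    near=lambda x,y,r:np.hypot(P[...,0]-x,P[...,1]-y)<r
    m=P[ok&near(.53,-.265,.12)&(z>.158)&(z<.185)]
    b=P[ok&near(.53,-.265,.14)&(z>.123)&(z<.136)&(H<16)&(S>120)]
    t=P[ok&near(.556,-.003,.16)&(abs(z-.003)<.01)&(H>98)&(H<125)&(S>120)]
    cp=P[ok&near(.565,.293,.06)&(z>.02)&(z<.112)]
    for k,p in zip("mbtc",[m,b,t,cp]):
        A[k].append(p); print(c,k,rect(p))
for k in A: print(k,rect(np.vstack(A[k])))
from scipy.optimize import least_squares
for s in A["c"]+[np.vstack(A["c"])]:
    q=s[(s[:,2]>.02)&(s[:,2]<.088)]
    f=least_squares(lambda x:np.hypot(q[:,0]-x[0],q[:,1]-x[1])-.029,[.565,.293],loss="soft_l1",f_scale=.002); print(f.x,abs(f.fun).mean())
    print("zmax",s[:,2].max())
# meter direction by PCA
p=np.vstack(A["m"]); print(np.percentile(p[:,2],[5,50,95]))
E
```

```text
scene m (array([ 536.1, -270.2]), array([ 70.1, 174.7]), 71.1, 621)
scene b (array([ 536.5, -263.4]), array([180., 165.]), 77.8, 244)
scene t (array([555.3,  -7.2]), array([226.1, 149.9]), 1.0, 1803)
scene c (array([578.8, 290.2]), array([54.4, 56.3]), 45.6, 421)
side m (array([ 529.9, -266.8]), array([ 71.5, 176.3]), 72.5, 684)
side b (array([ 519. , -259.3]), array([184. , 148.6]), 75.6, 277)
side t (array([555.4,  -5.6]), array([221.8, 154.8]), 1.7, 2256)
side c (array([568.1, 295.1]), array([54.1, 56.1]), 85.7, 553)
m (array([ 532.9, -268.1]), array([ 71.8, 182.9]), 72.8, 1305)
b (array([ 531.4, -262.5]), array([184.5, 174.4]), 75.9, 521)
t (array([555.2,  -4.9]), array([226., 155.]), 0.9, 4059)
c (array([572.9, 292.6]), array([61.7, 63.1]), 32.6, 974)
[0.5726 0.291 ] 0.001101284819674334
zmax 0.10885178260505499
[0.5715 0.2915] 0.0009584641960635281
zmax 0.10891242743078565
[0.572  0.2914] 0.001081688190695635
zmax 0.10891242743078565
[0.1602 0.1656 0.1715]
```

```bash
cat >> h.py <<'E'
def units(pos,yaw=None):
    """units still to go (travel, rot) to tool-down pose with tool y along yaw (deg)"""
    s=env.get_state(); q=s["orientation"]; M=R.from_quat([q[1],q[2],q[3],q[0]]).as_matrix()
    t=M.T@(np.array(pos)-s["tcp_pos"])/.12
    cur=np.degrees(np.arctan2(M[1,1],M[0,1])); a=np.radians(cur if yaw is None else yaw)
    y=np.array([np.cos(a),np.sin(a),0]); z=np.array([0,0,-1.]); D=np.column_stack([np.cross(y,z),y,z])
    print("travel",t.round(3),"rot",(np.degrees(R.from_matrix(M.T@D).as_rotvec())/60).round(3),"yaw",cur.round(1),"tcp",np.round(s["tcp_pos"],4),"q6",round(s["joint_pos"][5],2),"t",s["clock"],"F",np.round(s["wrist_force"],2))
E
for i in 1 2; do python3 -m pendant '[{"travel":[0.79,-0.24,-0.08],"rot":[0,0,0],"fingers":1},{"travel":[0.79,-0.24,-0.08],"rot":[0,0,0],"fingers":1},{"travel":[0.79,-0.24,-0.08],"rot":[0,0,0],"fingers":1}]'; done
python3 -c "
from h import *
units([.533,-.268,.28],-108.5)"
```

```text
clock: 1.4
tcp_pos: [0.3116, -0.4575, 0.2609]
orientation: [-0.0, 0.978, 0.21, 0.001]
wrist_force: [-0.5, 0.3, 0.0]
finger_gap: 0.0855
grip_force: 0.0
clock: 1.7
tcp_pos: [0.3866, -0.3929, 0.2704]
orientation: [0.0, 0.978, 0.211, 0.001]
wrist_force: [-1.0, -0.9, -1.4]
finger_gap: 0.0856
grip_force: 0.0
travel [ 1.541 -0.446 -0.078] rot [ 0.    -0.002  0.713] yaw -65.7 tcp [ 0.3866 -0.3929  0.2704] q6 1.78 t 1.7 F [-0.97 -0.87 -1.37]
```

```bash

python3 -m pendant '[{"travel":[0.79,-0.22,-0.05],"rot":[0,0,0],"fingers":1},{"travel":[0.79,-0.22,-0.05],"rot":[0,0,0],"fingers":1},{"travel":[0.79,-0.22,-0.05],"rot":[0,0,-0.3],"fingers":1},{"travel":[0.79,-0.22,-0.05],"rot":[0,0,-0.7],"fingers":1},{"travel":[0.79,-0.22,-0.05],"rot":[0,0,-0.7],"fingers":1},{"travel":[0.79,-0.22,-0.05],"rot":[0,0,-0.7],"fingers":1},{"travel":[0.79,-0.22,-0.05],"rot":[0,0,-0.7],"fingers":1}]' >/dev/null
for i in 1 2; do python3 -m pendant '[{"travel":[0,0,0],"rot":[0,0,-0.79],"fingers":1},{"travel":[0,0,0],"rot":[0,0,-0.79],"fingers":1},{"travel":[0,0,0],"rot":[0,0,-0.79],"fingers":1},{"travel":[0,0,0],"rot":[0,0,-0.79],"fingers":1},{"travel":[0,0,0],"rot":[0,0,-0.79],"fingers":1},{"travel":[0,0,0],"rot":[0,0,-0.79],"fingers":1}]' >/dev/null; done
python3 -c "
from h import *
units([.533,-.268,.28],71.5)"
```

```text
travel [-0.406  0.724 -0.039] rot [-0.    -0.    -0.009] yaw 71.0 tcp [ 0.4586 -0.3342  0.2754] q6 -0.44 t 3.6 F [0.15 0.24 0.68]
```

```bash

python3 -m pendant '[{"travel":[-0.41,0.72,-0.04],"rot":[0,0,0],"fingers":1},{"travel":[-0.41,0.72,-0.04],"rot":[0,0,0],"fingers":1},{"travel":[-0.41,0.72,-0.04],"rot":[0,0,0],"fingers":1},{"travel":[-0.41,0.72,-0.04],"rot":[0,0,0],"fingers":1}]' >/dev/null
python3 - <<'E'
from h import *
st=env.get_state(); im,d=env.read_camera("wrist"); P=cloud("wrist",d,st); cv2.imwrite("pics/w1.png",im)
z=P[...,2]; k=(d>0)&(np.hypot(P[...,0]-.533,P[...,1]+.268)<.12)&(z>.155)&(z<.19)
p=P[k]; r=cv2.minAreaRect((p[:,:2]*1000).astype(np.float32)); print(r,len(p),np.percentile(z[k],[5,50,95]))
units([.533,-.268,.152],71.5)
for o in env.outline_of("wrist","meter"):
    q=P[o["mask"]&(d>0)]; q=q[(q[:,2]>.15)]; print(o["conf"],o["xy"],cv2.minAreaRect((q[:,:2]*1000).astype(np.float32)) if len(q) else 0)
E
```

```text
((531.7314453125, -272.4021911621094), (66.41853332519531, 173.523681640625), 71.94062805175781) 14599 [0.16372346 0.16700109 0.17209564]
travel [0.007 0.002 1.066] rot [-0.001 -0.001 -0.012] yaw 70.8 tcp [ 0.5338 -0.2685  0.28  ] q6 -0.26 t 4.05 F [-0.    0.17 -0.86]
0.73 [252.6, 180.5] ((531.7314453125, -272.4021911621094), (66.41853332519531, 173.523681640625), 71.94062805175781)
0.6 [119.1, 31.2] 0
```

View pics/w1.png

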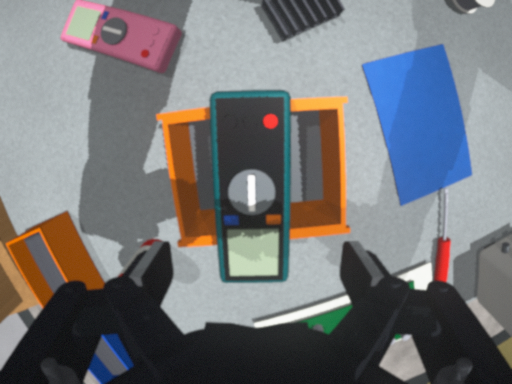

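Wrist view: the meter is centred at (252,185), lying across the bin, with both fingers clear of the rims. Its measured size is 66×174 mm, as it should be. I'll descend now.

```bash

python3 -m pendant '[{"travel":[0.006,-0.03,0.3],"rot":[0,0,-0.02],"fingers":1},{"travel":[0.006,-0.03,0.6],"rot":[0,0,-0.02],"fingers":1},{"travel":[0.006,-0.03,0.8],"rot":[0,0,-0.02],"fingers":1},{"travel":[0.006,-0.03,0.8],"rot":[0,0,-0.02],"fingers":1}]' >/dev/null
python3 -m pendant '[{"travel":[0,0,0.15],"rot":[0,0,0],"fingers":1},{"travel":[0,0,0.28],"rot":[0,0,0],"fingers":1},{"travel":[0,0,0.28],"rot":[0,0,0],"fingers":1}]' 
python3 -m pendant '[{"travel":[0,0,0],"rot":[0,0,0],"fingers":-1},{"travel":[0,0,0],"rot":[0,0,0],"fingers":-1},{"travel":[0,0,0],"rot":[0,0,0],"fingers":-1},{"travel":[0,0,0],"rot":[0,0,0],"fingers":-1},{"travel":[0,0,0],"rot":[0,0,0],"fingers":-1},{"travel":[0,0,0],"rot":[0,0,0],"fingers":-1},{"travel":[0,0,0],"rot":[0,0,0],"fingers":-1},{"travel":[0,0,0],"rot":[0,0,0],"fingers":-1}]' 60
python3 -c "
from h import *
units([.5317,-.272,.27],71.9)"
```

```text
clock: 4.8
tcp_pos: [0.5311, -0.2718, 0.1503]
orientation: [-0.001, 0.158, 0.987, 0.0]
wrist_force: [0.1, -0.6, -0.4]
finger_gap: 0.0855
grip_force: 0.0
clock: 5.6
tcp_pos: [0.533, -0.2722, 0.1528]
orientation: [0.001, 0.157, 0.988, -0.001]
wrist_force: [-0.8, -1.3, 6.1]
finger_gap: 0.0649
grip_force: 68.6
travel [ 0.007 -0.003 -0.976] rot [-0.002  0.003  0.   ] yaw 71.9 tcp [ 0.533  -0.2722  0.1528] q6 -0.29 t 5.6 F [-0.82 -1.33  6.14]
```

```bash

python3 -m pendant '[{"travel":[0,0,-0.05],"rot":[0,0,0],"fingers":-1},{"travel":[0,0,-0.15],"rot":[0,0,0],"fingers":-1},{"travel":[0,0,-0.3],"rot":[0,0,0],"fingers":-1},{"travel":[0,0,-0.5],"rot":[0,0,0],"fingers":-1},{"travel":[0,0,-0.7],"rot":[0,0,0],"fingers":-1},{"travel":[0,0,-0.7],"rot":[0,0,0],"fingers":-1},{"travel":[0,0,-0.7],"rot":[0,0,0],"fingers":-1}]'
python3 -c "
from h import *
units([.5555,-.006,.235],89)"
```

```text
clock: 6.3
tcp_pos: [0.5325, -0.2713, 0.2349]
orientation: [0.0, 0.157, 0.988, -0.0]
wrist_force: [-0.4, -0.0, -2.9]
finger_gap: 0.0646
grip_force: 67.6
travel [ 5.030e-01  2.161e+00 -2.000e-03] rot [-0.     0.001 -0.284] yaw 71.9 tcp [ 0.5325 -0.2713  0.2349] q6 -0.29 t 6.3 F [-0.36 -0.01 -2.85]
```

```bash

for i in 1 2 3; do python3 -m pendant '[{"travel":[0.05,0.24,0],"rot":[0,0,0],"fingers":-1},{"travel":[0.11,0.48,0],"rot":[0,0,0],"fingers":-1},{"travel":[0.17,0.72,0],"rot":[0,0,0],"fingers":-1},{"travel":[0.17,0.72,0],"rot":[0,0,0],"fingers":-1}]' >/dev/null; done
python3 -m pendant '[{"travel":[0,0,0],"rot":[0,0,-0.1],"fingers":-1},{"travel":[0,0,0],"rot":[0,0,-0.2],"fingers":-1},{"travel":[0,0,0],"rot":[0,0,-0.28],"fingers":-1},{"travel":[0,0,0],"rot":[0,0,-0.28],"fingers":-1}]'
python3 - <<'E'
from h import *
im,d=env.read_camera("side"); cv2.imwrite("pics/s2.png",im)
P=cloud("side",d); z=P[...,2]; k=(d>0)&(np.hypot(P[...,0]-.5555,P[...,1]+.006)<.12)
for o in env.outline_of("side","meter"):
    q=P[o["mask"]&(d>0)]; print(o["conf"],o["xy"],np.percentile(q[:,2],[2,50,98]),q.mean(0))
units([.5555,-.006,.027],89)
E
```

```text
clock: 7.9
tcp_pos: [0.5541, -0.0071, 0.2336]
orientation: [-0.001, 0.011, 1.0, -0.0]
wrist_force: [0.3, -0.8, -3.0]
finger_gap: 0.0648
grip_force: 68.3
0.97 [268.6, 164.3] [0.21498491 0.24481747 0.2538509 ] [0.53482291 0.00592121 0.23840774]
0.67 [356.6, 175.4] [0.00354861 0.02579727 0.03711329] [ 0.35167969 -0.32501681  0.02413724]
0.47 [194.2, 263.2] [0.0012821 0.0799963 0.1051394] [0.56066439 0.30195724 0.06840189]
travel [-0.012  0.007  1.725] rot [-0.    -0.001 -0.007] yaw 88.6 tcp [ 0.5542 -0.0068  0.234 ] q6 -0.13 t 8.0 F [-0.43  0.05 -3.2 ]
```

View pics/s2.png

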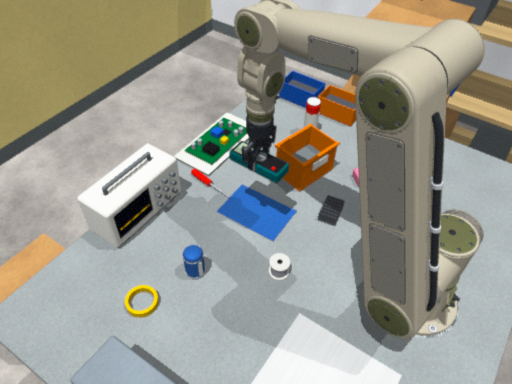

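The meter is held level above the mat at (262,162), and the bin is now open. Lowering in stages.

```bash

python3 -m pendant '[{"travel":[-0.01,0,0.2],"rot":[0,0,0],"fingers":-1},{"travel":[-0.01,0,0.45],"rot":[0,0,0],"fingers":-1},{"travel":[-0.01,0,0.7],"rot":[0,0,0],"fingers":-1},{"travel":[-0.01,0,0.9],"rot":[0,0,0],"fingers":-1},{"travel":[-0.01,0,0.9],"rot":[0,0,0],"fingers":-1}]' >/dev/null
python3 -m pendant '[{"travel":[0,0,0.15],"rot":[0,0,0],"fingers":-1},{"travel":[0,0,0.3],"rot":[0,0,0],"fingers":-1},{"travel":[0,0,0.45],"rot":[0,0,0],"fingers":-1},{"travel":[0,0,0.58],"rot":[0,0,0],"fingers":-1},{"travel":[0,0,0.66],"rot":[0,0,0],"fingers":-1},{"travel":[0,0,0.7],"rot":[0,0,0],"fingers":-1},{"travel":[0,0,0.7],"rot":[0,0,0],"fingers":-1}]'
python3 -m pendant '[{"travel":[0,0,0.02],"rot":[0,0,0],"fingers":-1},{"travel":[0,0,0.04],"rot":[0,0,0],"fingers":-1},{"travel":[0,0,0.06],"rot":[0,0,0],"fingers":-1},{"travel":[0,0,0.07],"rot":[0,0,0],"fingers":-1}]'
```

```text
clock: 9.2
tcp_pos: [0.5558, -0.006, 0.0428]
orientation: [-0.0, 0.011, 1.0, -0.0]
wrist_force: [0.2, 0.2, -3.0]
finger_gap: 0.0649
grip_force: 68.4
clock: 9.6
tcp_pos: [0.5556, -0.0059, 0.0343]
orientation: [0.0, 0.011, 1.0, -0.0]
wrist_force: [0.3, -0.3, -3.1]
finger_gap: 0.065
grip_force: 68.4
```

```bash

python3 -m pendant '[{"travel":[0,0,0.02],"rot":[0,0,0],"fingers":-1},{"travel":[0,0,0.035],"rot":[0,0,0],"fingers":-1},{"travel":[0,0,0.05],"rot":[0,0,0],"fingers":-1},{"travel":[0,0,0.05],"rot":[0,0,0],"fingers":-1}]'
python3 -m pendant '[{"travel":[0,0,0.01],"rot":[0,0,0],"fingers":-1},{"travel":[0,0,0.02],"rot":[0,0,0],"fingers":-1},{"travel":[0,0,0.02],"rot":[0,0,0],"fingers":-1}]'
```

```text
clock: 10.0
tcp_pos: [0.5554, -0.0058, 0.028]
orientation: [-0.0, 0.011, 1.0, -0.0]
wrist_force: [0.1, 0.6, -2.5]
finger_gap: 0.0646
grip_force: 68.4
clock: 10.3
tcp_pos: [0.5558, -0.0059, 0.026]
orientation: [0.0, 0.011, 1.0, -0.0]
wrist_force: [0.2, 0.1, -2.3]
finger_gap: 0.0649
grip_force: 68.3
```

```bash

python3 -m pendant '[{"travel":[0,0,0.01],"rot":[0,0,0],"fingers":-1},{"travel":[0,0,0.01],"rot":[0,0,0],"fingers":-1}]'
python3 -m pendant '[{"travel":[0,0,0.01],"rot":[0,0,0],"fingers":-1},{"travel":[0,0,0.01],"rot":[0,0,0],"fingers":-1}]'
```

```text
clock: 10.5
tcp_pos: [0.5558, -0.0059, 0.0258]
orientation: [0.0, 0.011, 1.0, -0.0]
wrist_force: [-3.3, 0.8, 5.8]
finger_gap: 0.065
grip_force: 69.4
clock: 10.7
tcp_pos: [0.5558, -0.0059, 0.0258]
orientation: [0.001, 0.011, 1.0, -0.0]
wrist_force: [-6.5, -0.4, 16.1]
finger_gap: 0.065
grip_force: 70.6
```

```bash

python3 -m pendant '[{"travel":[0,0,-0.02],"rot":[0,0,0],"fingers":-1},{"travel":[0,0,-0.02],"rot":[0,0,0],"fingers":1},{"travel":[0,0,-0.02],"rot":[0,0,0],"fingers":1},{"travel":[0,0,-0.02],"rot":[0,0,0],"fingers":1},{"travel":[0,0,-0.02],"rot":[0,0,0],"fingers":1},{"travel":[0,0,-0.02],"rot":[0,0,0],"fingers":1},{"travel":[0,0,-0.02],"rot":[0,0,0],"fingers":1}]'
python3 -m pendant '[{"travel":[0,0,-0.2],"rot":[0,0,0],"fingers":1},{"travel":[0,0,-0.5],"rot":[0,0,0],"fingers":1},{"travel":[0,0,-0.9],"rot":[0,0,0],"fingers":1},{"travel":[0,0,-0.9],"rot":[0,0,0],"fingers":1},{"travel":[0,0,-0.9],"rot":[0,0,0],"fingers":1}]'
python3 -m pendant '[{"travel":[0,0,-0.4],"rot":[0,0,0],"fingers":1},{"travel":[0,0,-0.8],"rot":[0,0,0],"fingers":1},{"travel":[0,0,-0.8],"rot":[0,0,0],"fingers":1},{"travel":[0,0,-0.8],"rot":[0,0,0],"fingers":1}]'
python3 - <<'E'
from h import *
st=env.get_state(); im,d=env.read_camera("wrist"); P=cloud("wrist",d,st); cv2.imwrite("pics/w2.png",im)
z=P[...,2]; ok=d>0
hsv=cv2.cvtColor(im,cv2.COLOR_BGR2HSV).astype(int); H,S=hsv[...,0],hsv[...,1]
R4=lambda k:(cv2.minAreaRect((P[k][:,:2]*1000).astype(np.float32)),k.sum())
near=lambda x,y,r:np.hypot(P[...,0]-x,P[...,1]-y)<r
print("meter",R4(ok&near(.5555,-.006,.12)&(z>.025)&(z<.06)), np.percentile(z[ok&near(.5555,-.006,.05)],[5,50,95]))
print("mat",R4(ok&near(.5555,-.006,.16)&(abs(z)<.012)&(H>98)&(H<125)&(S>120)))
print("bin wrist",R4(ok&near(.53,-.265,.16)&(z>.122)&(z<.137)&(H<16)&(S>120)))
A=[]
for c in ["scene","side"]:
    im,d=env.read_camera(c); P=cloud(c,d); z=P[...,2]; ok=d>0
    hsv=cv2.cvtColor(im,cv2.COLOR_BGR2HSV).astype(int); H,S=hsv[...,0],hsv[...,1]
    print(c,"bin",R4(ok&near(.53,-.265,.14)&(z>.122)&(z<.136)&(H<16)&(S>120)))
    g=ok&near(.53,-.265,.05)&(S<60); print("floor",np.percentile(z[g],[5,50,95]) if g.sum() else 0,g.sum())
units([.5718,.2912,.234])
E
```

```text
clock: 11.4
tcp_pos: [0.5556, -0.0059, 0.0258]
orientation: [-0.0, 0.011, 1.0, -0.0]
wrist_force: [-0.3, 0.5, 0.3]
finger_gap: 0.0854
grip_force: 0.0
clock: 11.9
tcp_pos: [0.5568, -0.006, 0.1354]
orientation: [0.002, 0.011, 1.0, -0.0]
wrist_force: [-0.3, 0.0, -0.5]
finger_gap: 0.0854
grip_force: 0.0
clock: 12.3
tcp_pos: [0.5558, -0.0059, 0.2297]
orientation: [0.0, 0.011, 1.0, -0.0]
wrist_force: [-0.6, 0.9, -1.1]
finger_gap: 0.085
grip_force: 0.0
meter (((554.4370727539062, -6.749229431152344), (66.61549377441406, 171.010986328125), 88.77719116210938), np.int64(8862)) [0.03824139 0.29117607 0.31189584]
mat (((554.8095092773438, -7.6575775146484375), (218.47418212890625, 148.92037963867188), 1.4546877145767212), np.int64(11939))
bin wrist (((532.7457885742188, -229.91842651367188), (111.2686996459961, 138.03965759277344), 75.82368469238281), np.int64(2831))
scene bin (((526.3152465820312, -261.71978759765625), (179.0165252685547, 145.2112274169922), 75.6651840209961), np.int64(411))
floor [0.04167677 0.04569192 0.0488958 ] 97
side bin (((524.71533203125, -258.8890380859375), (184.7970733642578, 143.69418334960938), 77.03154754638672), np.int64(359))
floor [0.04117497 0.04507413 0.04900334] 143
travel [-0.091  2.477 -0.053] rot [ 0.    -0.004  0.   ] yaw 88.7 tcp [ 0.5544 -0.0057  0.2275] q6 -0.13 t 12.45 F [ 0.62 -0.39  0.19]
```

View pics/w2.png

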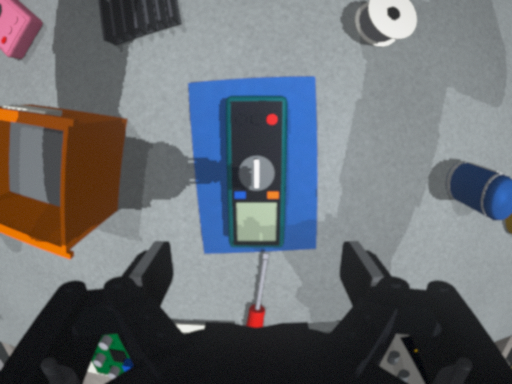

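The meter lies centred on the mat at (257,172), flat and released. Bin centre is about (0.526,-0.26) with its y axis at about 76°, and the floor looks to be at about 45 mm. Now to the cap.

```bash

for i in 1 2 3; do python3 -m pendant '[{"travel":[-0.03,0.4,0],"rot":[0,0,0],"fingers":1},{"travel":[-0.03,0.82,0],"rot":[0,0,0],"fingers":1},{"travel":[-0.03,0.82,0],"rot":[0,0,0],"fingers":1},{"travel":[-0.03,0.82,0],"rot":[0,0,0],"fingers":1}]' >/dev/null; done
python3 - <<'E'
from h import *
from scipy.optimize import least_squares
st=env.get_state(); im,d=env.read_camera("wrist"); P=cloud("wrist",d,st)
z=P[...,2]; k=(d>0)&(np.hypot(P[...,0]-.572,P[...,1]-.291)<.05)&(z>.015)&(z<.13)
p=P[k]; r=cv2.minAreaRect((p[:,:2]*1000).astype(np.float32)); print(r,len(p),np.percentile(p[:,2],[1,50,99]))
q=p[p[:,2]>.09]; print(cv2.minEnclosingCircle((q[:,:2]*1000).astype(np.float32)))
q=p[p[:,2]<.085]
if len(q)>20: f=least_squares(lambda x:np.hypot(q[:,0]-x[0],q[:,1]-x[1])-.029,[.572,.291],loss="soft_l1",f_scale=.002); print(f.x,len(q))
units([.572,.2913,.073])
E
```

```text
((570.5156860351562, 289.1645812988281), (56.08056640625, 58.30861282348633), 88.82727813720703) 3391 [0.02457025 0.10065362 0.10530948]
((571.781982421875, 289.3782043457031), 28.85464859008789)
[0.57190582 0.28935122] 377
travel [0.008 0.035 1.302] rot [-0.001 -0.001 -0.   ] yaw 88.7 tcp [0.573  0.2872 0.2292] q6 0.36 t 13.7 F [ 0.24 -0.84 -1.02]
```

```bash

python3 -m pendant '[{"travel":[0.01,0.02,0.35],"rot":[0,0,0],"fingers":1},{"travel":[0.01,0.02,0.7],"rot":[0,0,0],"fingers":1},{"travel":[0.01,0.02,0.7],"rot":[0,0,0],"fingers":1},{"travel":[0.01,0.02,0.7],"rot":[0,0,0],"fingers":1}]' >/dev/null
python3 -m pendant '[{"travel":[0,0,0.2],"rot":[0,0,0],"fingers":1},{"travel":[0,0,0.4],"rot":[0,0,0],"fingers":1},{"travel":[0,0,0.6],"rot":[0,0,0],"fingers":1},{"travel":[0,0,0.6],"rot":[0,0,0],"fingers":1}]' 
python3 -m pendant '[{"travel":[0,0,0],"rot":[0,0,0],"fingers":-1},{"travel":[0,0,0],"rot":[0,0,0],"fingers":-1},{"travel":[0,0,0],"rot":[0,0,0],"fingers":-1},{"travel":[0,0,0],"rot":[0,0,0],"fingers":-1},{"travel":[0,0,0],"rot":[0,0,0],"fingers":-1},{"travel":[0,0,0],"rot":[0,0,0],"fingers":-1},{"travel":[0,0,0],"rot":[0,0,0],"fingers":-1},{"travel":[0,0,0],"rot":[0,0,0],"fingers":-1}]' 60
python3 -m pendant '[{"travel":[0,0,-0.05],"rot":[0,0,0],"fingers":-1},{"travel":[0,0,-0.2],"rot":[0,0,0],"fingers":-1},{"travel":[0,0,-0.4],"rot":[0,0,0],"fingers":-1},{"travel":[0,0,-0.7],"rot":[0,0,0],"fingers":-1},{"travel":[0,0,-1],"rot":[0,0,0],"fingers":-1},{"travel":[0,0,-1],"rot":[0,0,0],"fingers":-1},{"travel":[0,0,-1],"rot":[0,0,0],"fingers":-1}]' 
python3 -c "
from h import *
units([.526,-.26,.27],76)"
```

```text
clock: 14.5
tcp_pos: [0.5716, 0.2904, 0.0736]
orientation: [-0.001, 0.012, 1.0, -0.0]
wrist_force: [0.4, 0.7, -1.0]
finger_gap: 0.0852
grip_force: 0.0
clock: 15.3
tcp_pos: [0.5737, 0.2915, 0.0771]
orientation: [0.002, 0.011, 1.0, 0.0]
wrist_force: [-0.2, -1.8, 5.6]
finger_gap: 0.0561
grip_force: 63.9
clock: 16.0
tcp_pos: [0.5722, 0.2918, 0.1948]
orientation: [0.001, 0.011, 1.0, 0.0]
wrist_force: [0.6, 0.8, -4.4]
finger_gap: 0.0561
grip_force: 64.8
travel [ 0.283 -4.605 -0.631] rot [0.001 0.002 0.212] yaw 88.7 tcp [0.5722 0.2918 0.1948] q6 0.37 t 16.0 F [ 0.61  0.78 -4.41]
```

```bash

python3 -m pendant '[{"travel":[0,0,-0.3],"rot":[0,0,0],"fingers":-1},{"travel":[0,-0.2,-0.63],"rot":[0,0,0],"fingers":-1},{"travel":[0.05,-0.6,-0.63],"rot":[0,0,0],"fingers":-1},{"travel":[0.05,-0.9,-0.63],"rot":[0,0,0],"fingers":-1},{"travel":[0.05,-0.9,-0.63],"rot":[0,0,0],"fingers":-1}]' >/dev/null
for i in 1 2 3; do python3 -m pendant '[{"travel":[0.02,-0.3,0],"rot":[0,0,0],"fingers":-1},{"travel":[0.04,-0.6,0],"rot":[0,0,0],"fingers":-1},{"travel":[0.06,-0.9,0],"rot":[0,0,0],"fingers":-1},{"travel":[0.06,-0.9,0],"rot":[0,0,0],"fingers":-1}]' >/dev/null; done
python3 -m pendant '[{"travel":[0.02,-0.2,0],"rot":[0,0,0.08],"fingers":-1},{"travel":[0.04,-0.4,0],"rot":[0,0,0.15],"fingers":-1},{"travel":[0.05,-0.6,0],"rot":[0,0,0.21],"fingers":-1},{"travel":[0.05,-0.6,0],"rot":[0,0,0.21],"fingers":-1}]'
python3 - <<'E'
from h import *
st=env.get_state(); im,d=env.read_camera("wrist"); P=cloud("wrist",d,st); cv2.imwrite("pics/w3.png",im)
z=P[...,2]; ok=d>0
hsv=cv2.cvtColor(im,cv2.COLOR_BGR2HSV).astype(int); H,S=hsv[...,0],hsv[...,1]
near=np.hypot(P[...,0]-.53,P[...,1]+.26)<.14
k=ok&near&(H<16)&(S>120)&(z>.123)&(z<.137)
print(cv2.minAreaRect((P[k][:,:2]*1000).astype(np.float32)),k.sum())
g=ok&(np.hypot(P[...,0]-.527,P[...,1]+.26)<.06)&(S<60)&(z<.1); print("floor",np.percentile(z[g],[5,50,95]) if g.sum() else 0,g.sum())
units([.526,-.26,.27],76)
E
```

```text
clock: 18.1
tcp_pos: [0.5273, -0.2125, 0.2679]
orientation: [-0.001, 0.122, 0.993, 0.0]
wrist_force: [0.5, 0.6, -3.7]
finger_gap: 0.056
grip_force: 67.2
((524.5482177734375, -264.9491271972656), (178.44627380371094, 137.58030700683594), 75.91893768310547) 1900
floor [0.04508844 0.04630819 0.04748329] 4714
travel [-0.088 -0.397 -0.017] rot [ 0.001 -0.002  0.002] yaw 76.1 tcp [ 0.5272 -0.2112  0.268 ] q6 -0.28 t 18.15 F [ 0.09  0.28 -3.82]
```

View pics/w3.png

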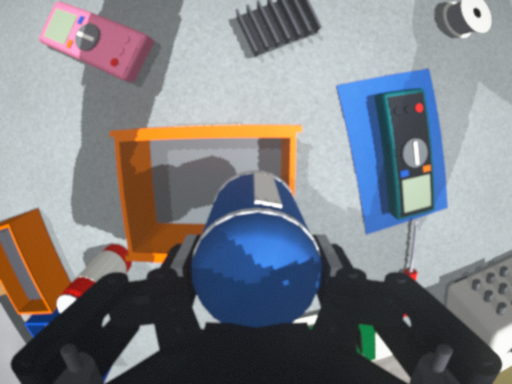

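The bin mouth spans (115–300, 128–255) and the cap is upright in the grip. The floor reads 46 mm, so I expect touchdown at a TCP height of about 0.122 to 0.124. Centring, then lowering to 0.15.

```bash

python3 -m pendant '[{"travel":[-0.04,-0.2,0],"rot":[0,0,0],"fingers":-1},{"travel":[-0.08,-0.4,0],"rot":[0,0,0],"fingers":-1},{"travel":[-0.08,-0.41,0.0],"rot":[0,0,0],"fingers":-1},{"travel":[-0.08,-0.41,0],"rot":[0,0,0],"fingers":-1}]'
python3 -m pendant '[{"travel":[0,0,0.1],"rot":[0,0,0],"fingers":-1},{"travel":[0,0,0.2],"rot":[0,0,0],"fingers":-1},{"travel":[0,0,0.3],"rot":[0,0,0],"fingers":-1},{"travel":[0,0,0.4],"rot":[0,0,0],"fingers":-1},{"travel":[0,0,0.5],"rot":[0,0,0],"fingers":-1},{"travel":[0,0,0.5],"rot":[0,0,0],"fingers":-1}]'
python3 -c "
from h import *
units([.525,-.262,.15],76)"
```

```text
clock: 18.55
tcp_pos: [0.5247, -0.2604, 0.2686]
orientation: [-0.001, 0.12, 0.993, 0.001]
wrist_force: [-0.5, 1.0, -4.2]
finger_gap: 0.056
grip_force: 67.3
clock: 19.15
tcp_pos: [0.5235, -0.2609, 0.2069]
orientation: [-0.002, 0.121, 0.993, 0.001]
wrist_force: [-0.7, -0.2, -3.4]
finger_gap: 0.056
grip_force: 67.3
travel [-0.016 -0.006  0.474] rot [ 0.001 -0.004  0.002] yaw 76.1 tcp [ 0.5235 -0.2609  0.2069] q6 -0.36 t 19.15 F [-0.68 -0.24 -3.36]
```

```bash

python3 -m pendant '[{"travel":[-0.01,0,0.06],"rot":[0,0,0],"fingers":-1},{"travel":[-0.01,0,0.12],"rot":[0,0,0],"fingers":-1},{"travel":[-0.01,0,0.18],"rot":[0,0,0],"fingers":-1},{"travel":[-0.01,0,0.24],"rot":[0,0,0],"fingers":-1},{"travel":[-0.01,0,0.3],"rot":[0,0,0],"fingers":-1},{"travel":[-0.01,0,0.36],"rot":[0,0,0],"fingers":-1},{"travel":[-0.01,0,0.42],"rot":[0,0,0],"fingers":-1},{"travel":[-0.01,0,0.47],"rot":[0,0,0],"fingers":-1},{"travel":[-0.01,0,0.47],"rot":[0,0,0],"fingers":-1}]'
python3 -m pendant '[{"travel":[0,0,0.03],"rot":[0,0,0],"fingers":-1},{"travel":[0,0,0.06],"rot":[0,0,0],"fingers":-1},{"travel":[0,0,0.09],"rot":[0,0,0],"fingers":-1},{"travel":[0,0,0.12],"rot":[0,0,0],"fingers":-1},{"travel":[0,0,0.12],"rot":[0,0,0],"fingers":-1}]'
```

```text
clock: 20.05
tcp_pos: [0.5252, -0.2617, 0.1519]
orientation: [-0.001, 0.121, 0.993, 0.0]
wrist_force: [-0.4, 0.2, -3.4]
finger_gap: 0.0561
grip_force: 67.4
clock: 20.55
tcp_pos: [0.5254, -0.2618, 0.1381]
orientation: [-0.0, 0.121, 0.993, 0.0]
wrist_force: [0.2, 0.4, -4.6]
finger_gap: 0.0563
grip_force: 67.4
```

```bash

python3 -m pendant '[{"travel":[0,0,0.02],"rot":[0,0,0],"fingers":-1},{"travel":[0,0,0.04],"rot":[0,0,0],"fingers":-1},{"travel":[0,0,0.06],"rot":[0,0,0],"fingers":-1},{"travel":[0,0,0.08],"rot":[0,0,0],"fingers":-1},{"travel":[0,0,0.08],"rot":[0,0,0],"fingers":-1}]'
for i in 1 2; do python3 -m pendant '[{"travel":[0,0,0.01],"rot":[0,0,0],"fingers":-1},{"travel":[0,0,0.01],"rot":[0,0,0],"fingers":-1}]' | egrep 'tcp|wrist'; done
```

```text
clock: 21.05
tcp_pos: [0.5255, -0.2619, 0.1286]
orientation: [-0.0, 0.121, 0.993, 0.0]
wrist_force: [0.6, -0.2, -4.2]
finger_gap: 0.0564
grip_force: 67.4
tcp_pos: [0.5258, -0.262, 0.1278]
wrist_force: [-0.1, 0.1, -3.8]
tcp_pos: [0.5258, -0.262, 0.1266]
wrist_force: [-1.8, -0.1, -3.1]
```

```bash

for i in 1 2; do python3 -m pendant '[{"travel":[0,0,0.01],"rot":[0,0,0],"fingers":-1},{"travel":[0,0,0.01],"rot":[0,0,0],"fingers":-1}]' | egrep 'tcp|wrist'; done
```

```text
tcp_pos: [0.5257, -0.262, 0.1254]
wrist_force: [0.0, 0.4, -4.2]
tcp_pos: [0.5257, -0.262, 0.1241]
wrist_force: [0.4, -0.2, -3.3]
```

```bash

for i in 1 2; do python3 -m pendant '[{"travel":[0,0,0.008],"rot":[0,0,0],"fingers":-1},{"travel":[0,0,0.008],"rot":[0,0,0],"fingers":-1}]' | egrep 'tcp|wrist'; done
```

```text
tcp_pos: [0.5258, -0.2621, 0.1234]
wrist_force: [0.5, 0.3, -2.6]
tcp_pos: [0.5259, -0.2621, 0.1227]
wrist_force: [0.6, 0.7, -0.1]
```

```bash

python3 -m pendant '[{"travel":[0,0,0.004],"rot":[0,0,0],"fingers":-1},{"travel":[0,0,0.004],"rot":[0,0,0],"fingers":-1}]' | egrep 'tcp|wrist'
```

```text
tcp_pos: [0.5259, -0.2621, 0.1223]
wrist_force: [-0.7, 0.7, 1.4]
```

Touchdown confirmed: the weight is taken up and there is about 1.4 N of press. Releasing.

```bash

python3 -m pendant '[{"travel":[0,0,0],"rot":[0,0,0],"fingers":0.45},{"travel":[0,0,0],"rot":[0,0,0],"fingers":0.6},{"travel":[0,0,0],"rot":[0,0,0],"fingers":0.8},{"travel":[0,0,0],"rot":[0,0,0],"fingers":1},{"travel":[0,0,0],"rot":[0,0,0],"fingers":1},{"travel":[0,0,0],"rot":[0,0,0],"fingers":1},{"travel":[0,0,0],"rot":[0,0,0],"fingers":1}]'
python3 -m pendant '[{"travel":[0,0,-0.1],"rot":[0,0,0],"fingers":1},{"travel":[0,0,-0.25],"rot":[0,0,0],"fingers":1},{"travel":[0,0,-0.5],"rot":[0,0,0],"fingers":1},{"travel":[0,0,-0.9],"rot":[0,0,0],"fingers":1},{"travel":[0,0,-0.9],"rot":[0,0,0],"fingers":1},{"travel":[0,0,-0.9],"rot":[0,0,0],"fingers":1}]'
python3 -m pendant '[{"travel":[0,0,-0.3],"rot":[0,0,0],"fingers":1},{"travel":[0,0,-0.3],"rot":[0,0,0],"fingers":1},{"travel":[0,0,-0.3],"rot":[0,0,0],"fingers":1},{"travel":[0,0,-0.3],"rot":[0,0,0],"fingers":1}]' >/dev/null
python3 - <<'E'
from h import *
st=env.get_state(); im,d=env.read_camera("wrist"); P=cloud("wrist",d,st); cv2.imwrite("pics/w4.png",im)
z=P[...,2]; k=(d>0)&(np.hypot(P[...,0]-.526,P[...,1]+.262)<.04)&(z>.115)&(z<.18)
p=P[k]; print(cv2.minEnclosingCircle((p[:,:2]*1000).astype(np.float32)),np.percentile(p[:,2],[1,50,99]))
print(st["clock"])
E
```

```text
clock: 23.15
tcp_pos: [0.5258, -0.2621, 0.1219]
orientation: [0.0, 0.121, 0.993, -0.0]
wrist_force: [-0.2, 0.1, 0.3]
finger_gap: 0.0855
grip_force: 0.0
clock: 23.75
tcp_pos: [0.5268, -0.2627, 0.2324]
orientation: [0.002, 0.121, 0.993, -0.001]
wrist_force: [-0.6, -0.5, -1.3]
finger_gap: 0.0855
grip_force: 0.0
((522.697021484375, -263.37811279296875), 29.75429916381836) [0.11969006 0.14645509 0.15084399]
24.15
```

View pics/w4.png

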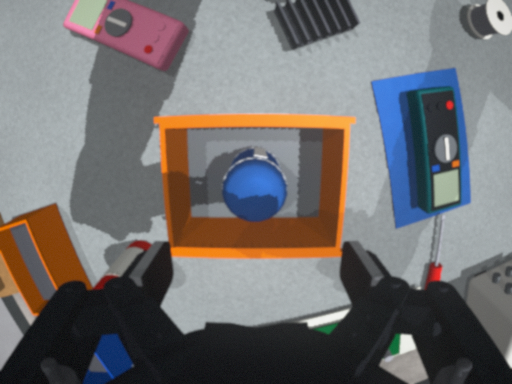

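The cap stands upright in the middle of the bin at (254,185), with its top at 151 mm. The meter lies on the mat at (437,150). The gripper is clear, so I'm handing in.

```bash
python3 -c "
from workcell import env
print(env.hand_in())"
```

```text
the job is handed in; nothing more can be done
None
```

The job is handed in at about 24 s on the clock: the last pictures show the meter flat and face up in the middle of the mat and the capacitor can upright in the orange bin, both let go; no verdict was returned.

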